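Let the air out of a book-trolley tyre

TASK

Let the air out of the book-trolley wheel lying on the desk: unscrew the small knurled lock nut on its valve (anticlockwise, seen from above) until it reaches its upper stop, then press the freed valve tip down with the fingers and hold it fully down for a good second. Be gentle: do not bend the rubber-rooted valve over and push on the tip with no more than about 12 N, then let go and leave the dust cap, mug, book and mouse where they are.

Things in the scene. Friction and masses are not known exactly. Their poses are not given: they have to be found in the camera images.
- wheel: Trolley wheel with a black ribbed tyre, 260 mm across, 85 mm thick, lying flat and immovable on the desk. Origin at the centre of its underside, z up. Inside the tyre (inner radius about 82 mm) the grey rim disc lies at z = 60 mm, with a steel hub 48 mm across up to z = 76 mm. The only valve stands upright on the rim disc at x = 58 mm, y = 0 of this frame.
- valve_foot (a point): Foot of the valve on the rim disc, 60 mm above the desk. Rubber root 20 mm across, tapering to 13 mm at 84 mm above the desk, then a brass stem 9 mm across up to 115 mm; on it the lock nut, and out of the nut the tip. Pushed sideways, the stem leans about this foot and springs back (about 1.1 N per mm at the nut); more than 8 degrees of lean ruins it.
- nut_mid (a point): Middle of the knurled steel lock nut, round, 13 mm across and 10 mm tall, on the valve axis; z along the valve. Done up it sits on the stem's top, its middle 120 mm above the desk; it rises 1 mm per rad unscrewed. Free space all round: the tyre's top is 35 mm lower.
- nut (a joint): Turn of the lock nut: 0 done up, growing anticlockwise seen from above to the upper stop at 4.6 rad; unscrewed means above 4.0. It takes about 0.04 N m and stays where it is left; it needs several grasps, a grip of 15 to 25 N turns it. The nut rides on the sprung tip, so while held it can be carried down with it.
- tip: Valve tip: brass pin 5.6 mm across standing out of the nut, its top flat. Origin on the valve axis at the stem's top (z = 115 mm above the desk when released); z along the valve. Only its last 15 mm (nut done up) or 10 mm (nut unscrewed) stand clear of the nut.
- tip_top (a point): Centre of the tip's flat top, 140 mm above the desk when released; the point to press.
- valve_core (a joint): How far the tip is pressed down, in m: 0 released, 0.004 fully down (hard stop). The spring needs 2 N to start plus 1.2 N per mm, about 6.8 N fully down; it returns by itself. The nut moves with the tip and meets the stem, so the tip goes down only as far as the nut has been unscrewed (1 mm per rad).
- dust_cap: The valve's loose black dust cap, 14 mm across and 16 mm tall, standing on the rim disc across the hub from the valve. Origin at the centre of its underside. Leave alone.
- mug: White mug, 80 mm across and 95 mm tall, on the desk left of the wheel. Origin at the centre of its underside. Leave alone.
- book: Closed dark book, 150 x 210 x 32 mm, flat on the desk right of the wheel. Origin at the centre of its underside. Leave alone.
- mouse: Black computer mouse, 105 x 62 x 32 mm, on the desk to the left. Origin at the centre of its underside. Leave alone.

How it is judged:
By the outcome, as a careful person would: the job done as asked, in the order asked, and still so for the second after the job is handed in, with the robot touching nothing.
It also fails if it takes over 72 s, if anything falls off the work surface, if the arm or the gripper's body presses on something with over 40 N, if the wrist force passes 120 N, or if a joint passes its speed limit or range.

ROBOT

A 6-joint arm with a two-finger parallel gripper is mounted at the origin on the work surface. World frame = base frame: x ahead of the robot, y to its left, z up, the work surface at z = 0. Lengths are in mm, angles in rad, forces in N, time in s.
With the tool pointing down it reaches from about 275 to 825 mm from the base axis. Payload 5.2 kg.
Tool frame: the origin (TCP) lies midway between the tips of the shut fingers; the grasp point (between the pads) lies 19 mm behind it; z points along the fingers, y is the direction in which the jaws open and shut (so a half turn about z gives the same grasp; the last joint's range is limited). The gripper opens to 93 mm and grips with 3 to 60 N. Pads are 15 mm wide; open, the fingers measure 128 mm over their backs; the gripper's body (75 mm by 188 mm) begins 65 mm behind the grasp point.
Start: joints at [-1.382, 0.259, 1.535, -0, 1.348, -0.203], TCP at [210.04, -508.319, 218.653] pointing down, gripper open.
Joint ranges: [-3.14, 3.14], [-0.91, 2.08], [0.19, 2.58], [-1.22, 4.36], [0.22, 2.71], [-3.12, 3.12]. Speed limits (rad/s): [2.57, 2.57, 3.14, 3.14, 3.14, 3.14].

INTERFACE

Orientations are given as [roll, pitch, yaw] about the fixed x, y, z axes, in that order (R = Rz(yaw) Ry(pitch) Rx(roll)).
In Python, from workcell import robot, optics, workorder gives the robot as it stands.
- The arm moves only by the tool servo_tool, never from a script. Its argument "deltas" is a list that holds one entry, the list of rows, each a list of 7 numbers: the shift along the world's x, y, z in mm, then the turn, a rotation vector about the world's x, y, z in rad, then the finger opening in mm, from 0 to 93. In form: [[[tx, ty, tz, rx, ry, rz, jaw], ...]]. A call has 1 to 12 rows; each row is the pose to reach, as a shift and turn from the pose commanded when the call began; what a row does not reach only later rows make up. A row lasts 1/10 s, in which the tool goes at most 50 mm and 8.59 degrees, less where a joint would pass 70% of its speed; a pose out of reach is approached as far as the arm can. A call with a gripper value outside its range is refused whole. The fingers move at their own pace and stop on an object; "force" is the grip in N (left out, the last holds). Time passes only in rows, so rows that repeat a pose let the fingers close. It gives the time, the measured TCP pose, the force and the opening at its end, in the units of the state.
- robot.get_state(): the state, without advancing time (a new reading comes with each control period).
- optics.camera(name): name is "scene" or "top" or "wrist"; returns a dict with "image" (420x560x3 uint8, red, green, blue), "depth" (420x560 float32, mm along the optical axis (not along the pixel's ray), 0 where there is no reading), "K" (3x3 intrinsics, pixels), "k1" (the pictures are not rectified: a ray, as slopes to the right and down, at radius r is drawn at 1 + k1 r^2 times it, then the intrinsics apply), "xyz" and "orientation" of the camera in the world; the wrist camera has in their place "mount" (4x4, takes a point from camera to tool coordinates, whose origin is the TCP and whose axes are the flange's). Camera axes: x right, y down, z forward; pixel columns grow to the right and rows downward; lengths in mm; the calibration is good to about 2 mm. A picture is of the moment at which its call begins: read the wrist's pose just before it.
- workorder.finish_job(): hands the job in, once; it reports no verdict.
The state is a dict: "time": time; "joints": joint angles; "qvel": joint speeds; "joint_torque": joint torques, N m; "eef_pos": TCP position; "ee_rot": TCP orientation; "force": force on the tool from outside, world axes, zero at the start; "wrist_torque": the same for the moment, N m; "opening": finger opening in mm.
Only numpy, scipy, OpenCV 4.12 (cv2) and the standard library are available. Lean on these libraries where they do the work, as an engineer would, in place of code of your own. Each camera call takes 0.05 s, during which the arm holds its last target.

## Working session

There is one attempt and no reset: what is moved stays moved. The work goes in short steps, Python scripts to look and compute and a tool call to move; the robot and the scene stay as the last step left them, time stands still between calls to the robot, and variables do not carry over. Pictures are saved under pics/ and viewed, and the job is handed in when it is done.

Besides the shell and the picture viewer there is one more tool, called after "Call:" as name(argument=value, ...) on one line, values as JSON. servo_tool: Moves the arm, as the interface text tells. Its arguments: {"type":"object","properties":{"deltas":{"type":"array","items":{"type":"array","items":{"type":"array","items":{"type":"number"}}}},"force":{"type":"number"}},"required":["deltas"]}

```bash
mkdir -p pics; ls; cat > h.py <<'E'
import numpy as np, cv2
from scipy.spatial.transform import Rotation as R
from workcell import robot, optics, workorder
def cam(n):
    s=robot.get_state(); c=optics.camera(n)
    if n=="wrist":
        T=np.eye(4);T[:3,:3]=R.from_euler('xyz',s['ee_rot']).as_matrix();T[:3,3]=s['eef_pos'];T=T@np.array(c['mount'])
    else:
        T=np.eye(4);o=np.array(c['orientation']);T[:3,:3]=o if o.shape==(3,3) else R.from_euler('xyz',o).as_matrix();T[:3,3]=c['xyz']
    c['T']=T;return c
def save(c,f): cv2.imwrite('pics/'+f,c['image'][:,:,::-1])
def ray(c,u,v):
    K=np.array(c['K']);d=np.array([(u-K[0,2])/K[0,0],(v-K[1,2])/K[1,1]]);p=d.copy()
    for _ in range(20): p=d/(1+c['k1']*(p@p))
    r=c['T'][:3,:3]@np.array([p[0],p[1],1]);return c['T'][:3,3],r
def onplane(c,u,v,z):
    o,r=ray(c,u,v);return o+r*(z-o[2])/r[2]
def proj(c,P):
    q=np.linalg.inv(c['T'])@np.append(P,1);p=q[:2]/q[2];p=p*(1+c['k1']*(p@p));K=np.array(c['K']);return K[0,0]*p[0]+K[0,2],K[1,1]*p[1]+K[1,2]
E
python3 - <<'E'
from h import *
for n in ["scene","top","wrist"]:
    c=cam(n);save(c,n+'0.png');print(n,c['K'],c['k1'],c['T'].round(3).tolist())
print(robot.get_state())
E
```

```text
pics
scene [[491.32517354   0.         274.92109123]
 [  0.         491.32517354 215.15891228]
 [  0.           0.           1.        ]] -0.03863539742351395 [[0.119, 0.682, -0.722, 1471.054], [0.993, -0.081, 0.087, -136.647], [0.001, -0.727, -0.687, 1108.163], [0.0, 0.0, 0.0, 1.0]]
top [[505.47430167   0.         272.09173793]
 [  0.         505.47430167 212.81419457]
 [  0.           0.           1.        ]] -0.01188872221405188 [[-0.024, -0.997, 0.077, 319.047], [-1.0, 0.024, 0.005, -44.825], [-0.006, -0.077, -0.997, 1683.562], [0.0, 0.0, 0.0, 1.0]]
wrist [[374.09639841   0.         281.50240142]
 [  0.         374.09639841 204.771362  ]
 [  0.           0.           1.        ]] -0.04011598019704994 [[0.383, -0.882, -0.274, 287.125], [-0.924, -0.366, -0.113, -476.703], [-0.001, 0.296, -0.955, 382.104], [0.0, 0.0, 0.0, 1.0]]
{'time': 0.15, 'joints': array([-1.38183513e+00,  2.59188963e-01,  1.53576618e+00, -3.12176770e-06,
        1.34799381e+00, -2.02758013e-01]), 'qvel': array([ 0.00010794, -0.00243503, -0.00262333,  0.00137084,  0.00057141,
        0.00020658]), 'joint_torque': array([ 2.23526280e-03, -4.37645674e+01, -2.84232098e+01,  7.20057171e-02,
        3.79601831e-02, -9.11322218e-05]), 'eef_pos': array([ 209.94591481, -507.93568397,  218.0277745 ]), 'ee_rot': array([-3.14026352e+00, -2.70139715e-04,  3.91719724e-01]), 'force': array([0.03554539, 1.36335974, 0.40274913]), 'wrist_torque': array([-0.00933547,  0.00894843,  0.01170889]), 'opening': 92.92561144868328}
```

View pics/scene0.png

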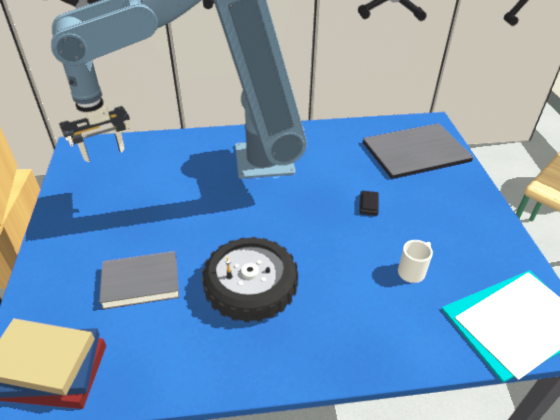

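View pics/top0.png

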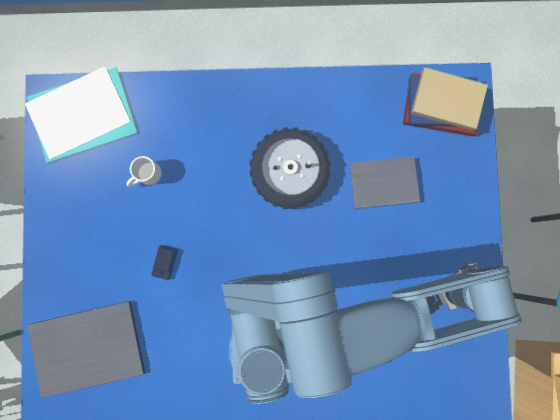

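View pics/wrist0.png

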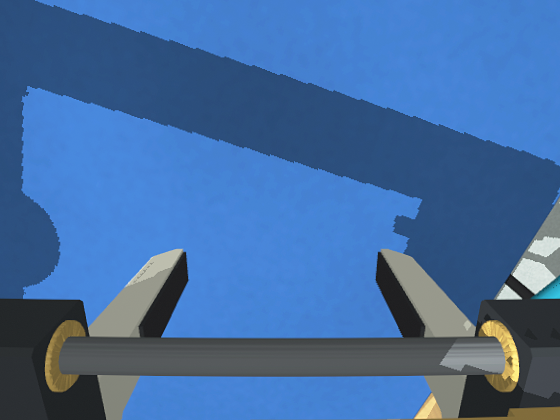

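The wheel is at top (290,167) and scene (250,277). The valve is on the wheel's −y side, near scene (229,268) and top (308,165). I'll zoom in on it next.

```bash
python3 - <<'E'
from h import *
a=cv2.imread('pics/scene0.png')[225:330,190:310];b=cv2.imread('pics/top0.png')[120:215,240:340]
a=cv2.resize(a,None,fx=5,fy=5,interpolation=cv2.INTER_CUBIC);b=cv2.resize(b,None,fx=6,fy=6,interpolation=cv2.INTER_CUBIC)
cv2.imwrite('pics/sz.png',a);cv2.imwrite('pics/tz.png',b)
E
```

```text
(no output)
```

View pics/sz.png

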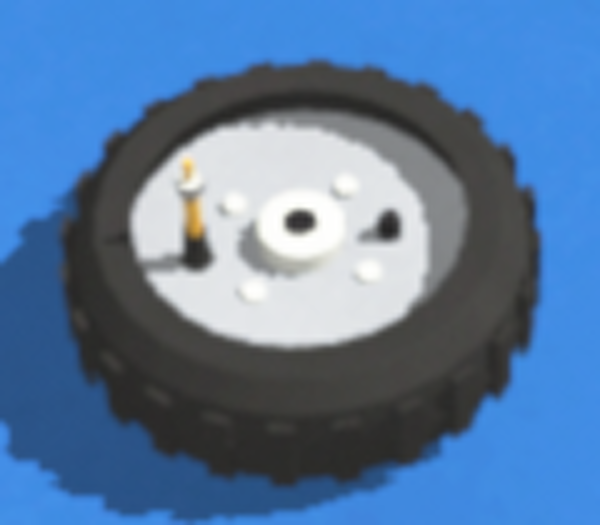

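View pics/tz.png

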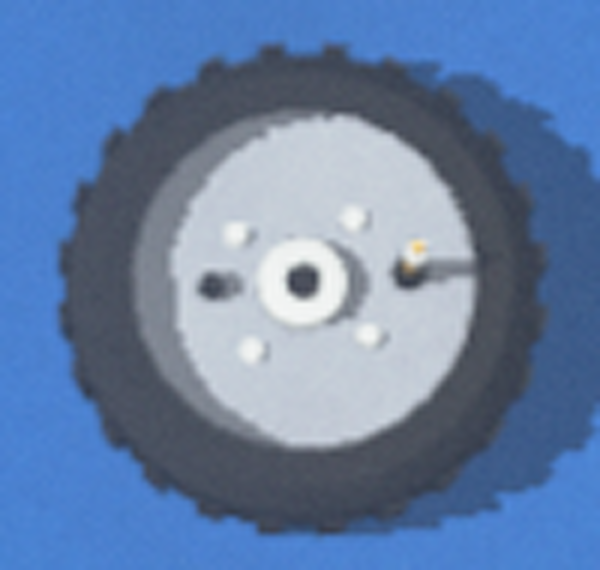

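In the zooms, the nut is at scene (228,261.6) and the tip top at scene (227.4,257). From above, the tip is at (309.7,161.2) and the hub at (290.5,167).

```bash
python3 - <<'E'
from h import *
s=cam('scene');t=cam('top')
print('nut s',onplane(s,228,261.6,120),'tip s',onplane(s,227.4,257,140),'tip t',onplane(t,309.7,161.2,138),'hub t',onplane(t,290.5,167,76),'hub s',onplane(s,250,269.5,76))
E
```

```text
nut s [ 596.91860428 -156.75147623  120.        ] tip s [ 598.36728485 -157.10379447  140.        ] tip t [ 596.26898029 -157.8317031   138.        ] hub t [ 590.10380919 -100.16922873   76.        ] hub s [593.76994079 -99.22367928  76.        ]
```

Call:
servo_tool(deltas=[[[387, 351, 10, 0, 0, -1.86, 93], [387, 351, 10, 0, 0, -1.86, 93], [387, 351, 10, 0, 0, -1.86, 93], [387, 351, 10, 0, 0, -1.86, 93], [387, 351, 10, 0, 0, -1.86, 93], [387, 351, 10, 0, 0, -1.86, 93], [387, 351, 10, 0, 0, -1.86, 93], [387, 351, 10, 0, 0, -1.86, 93], [387, 351, 10, 0, 0, -1.86, 93], [387, 351, 10, 0, 0, -1.86, 93], [387, 351, 10, 0, 0, -1.86, 93], [387, 351, 10, 0, 0, -1.86, 93]]])

```text
time: 1.45
eef_pos: [599.4, -154.0, 228.4]
ee_rot: [-3.14, 0.001, -1.268]
force: [-0.4, -1.3, -0.3]
opening: 92.7
```

```bash
python3 - <<'E'
from h import *
s=robot.get_state();print(s['time'],s['eef_pos'],s['ee_rot'],s['joints'].round(3),s['force'])
c=cam('wrist');save(c,'w1.png');print(proj(c,[597,-157,120]),proj(c,[597,-157,140]))
E
```

```text
1.45 [ 599.3941776  -154.00270241  228.3957934 ] [-3.14049311e+00  7.64674797e-04 -1.26816835e+00] [-4.320e-01  3.770e-01  1.345e+00  1.000e-03  1.420e+00  2.406e+00] [-0.38505265 -1.25122788 -0.28598898]
(np.float64(286.1902174842213), np.float64(200.7273871238798)) (np.float64(286.48086758317424), np.float64(208.80461837260384))
```

View pics/w1.png

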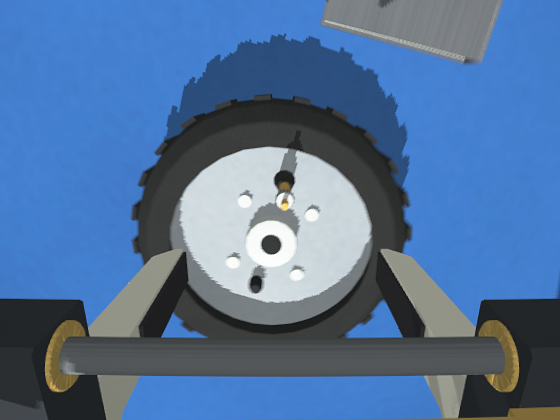

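```bash
python3 - <<'E'
from h import *
a=cv2.imread('pics/w1.png')[150:240,240:340]
cv2.imwrite('pics/wz1.png',cv2.resize(a,None,fx=6,fy=6,interpolation=cv2.INTER_CUBIC))
s=robot.get_state();print(s['time'],s['eef_pos'],s['ee_rot'],s['joints'].round(3))
E
```

```text
1.5 [ 600.37626332 -152.80337683  228.20965036] [-3.13963416e+00  1.47565694e-03 -1.27654671e+00] [-4.300e-01  3.780e-01  1.343e+00  2.000e-03  1.420e+00  2.416e+00]
```

View pics/wz1.png

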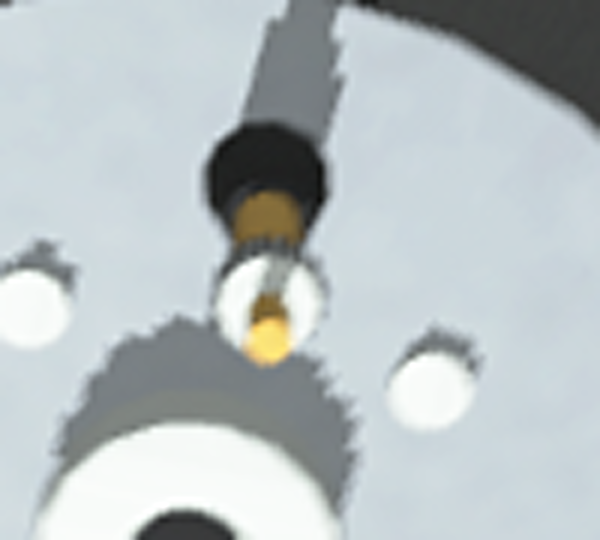

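Call:
servo_tool(deltas=[[[0, 0, -20, 0, 0, -0.12, 93], [0, 0, -30, 0, 0, -0.12, 70], [0, 0, -30, 0, 0, -0.12, 60], [0, 0, -30, 0, 0, -0.12, 60], [0, 0, -30, 0, 0, -0.12, 60]]])

```text
time: 2.0
eef_pos: [597.2, -158.1, 199.5]
ee_rot: [-3.141, -0.001, -1.384]
force: [0.1, -0.4, -0.0]
opening: 65.7
```

```bash
python3 - <<'E'
from h import *
s=robot.get_state();print(s['time'],s['eef_pos'],s['ee_rot'],s['joints'].round(3),s['force'])
c=cam('wrist');save(c,'w2.png');x,y=map(int,proj(c,[597,-157,130]));print(x,y)
a=c['image'][y-50:y+50,x-60:x+60,::-1];cv2.imwrite('pics/wz2.png',cv2.resize(a,None,fx=6,fy=6,interpolation=cv2.INTER_CUBIC))
E
```

```text
2.0 [ 597.15724253 -158.05561433  199.52732122] [-3.14056223e+00 -7.63342351e-04 -1.38444753e+00] [-0.439  0.391  1.394 -0.     1.355  2.516] [ 0.12717618 -0.39876513 -0.03253171]
282 222
```

View pics/wz2.png

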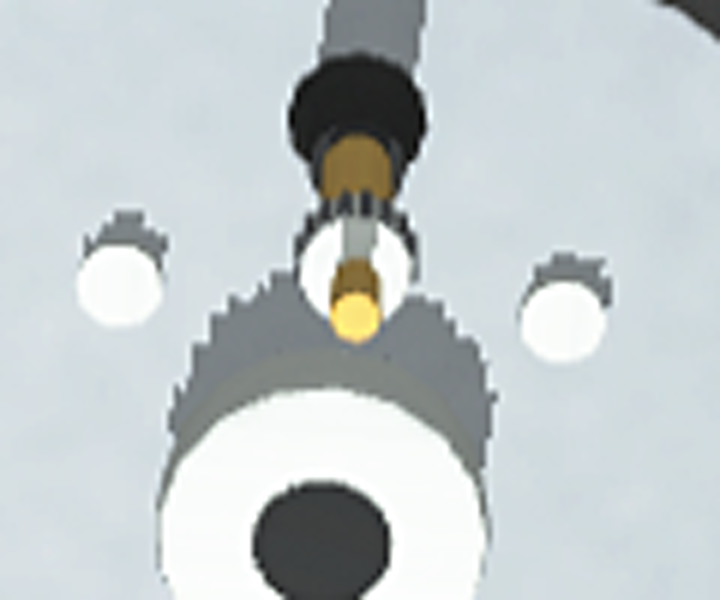

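The tip top is at (280.7,224.8) and the nut's top face is centred near (281,216.7).

```bash
python3 - <<'E'
from h import *
s=robot.get_state();print(s['eef_pos'],s['ee_rot'])
c=cam('wrist')
print(onplane(c,280.7,224.8,140),onplane(c,280.9,216.7,125), proj(c,s['eef_pos']))
E
```

```text
[ 597.23352036 -157.99983637  199.6249752 ] [-3.14035796e+00 -8.93072104e-04 -1.38473788e+00]
[ 598.24714354 -158.58297223  140.        ] [ 598.22644251 -158.88259481  125.        ] (np.float64(282.0451212419269), np.float64(268.76751750958124))
```

Call:
servo_tool(deltas=[[[0.7, -0.3, -40, 0, 0, 0, 50], [0.7, -0.3, -70, 0, 0, 0, 40], [0.7, -0.3, -90, 0, 0, 0, 40], [0.7, -0.3, -98, 0, 0, 0, 35], [0.7, -0.3, -98, 0, 0, 0, 30], [0.7, -0.3, -98, 0, 0, 0, 25], [0.7, -0.3, -98, 0, 0, 0, 22]]])

```text
time: 2.8
eef_pos: [598.8, -158.1, 102.4]
ee_rot: [-3.139, -0.002, -1.385]
force: [-0.8, 0.2, -0.4]
opening: 23.7
```

```bash
python3 - <<'E'
from h import *
s=robot.get_state();print(s['time'],s['eef_pos'],s['ee_rot'],s['force'],s['opening'])
c=cam('wrist');save(c,'w3.png');x,y=map(int,proj(c,s['eef_pos']+[0,0,20]));print(x,y)
E
```

```text
2.8 [ 598.81126754 -158.13775984  102.38000577] [-3.13912174e+00 -1.79825912e-03 -1.38510967e+00] [-0.77041557  0.21355378 -0.40112883] 23.65751655875518
281 289
```

View pics/w3.png

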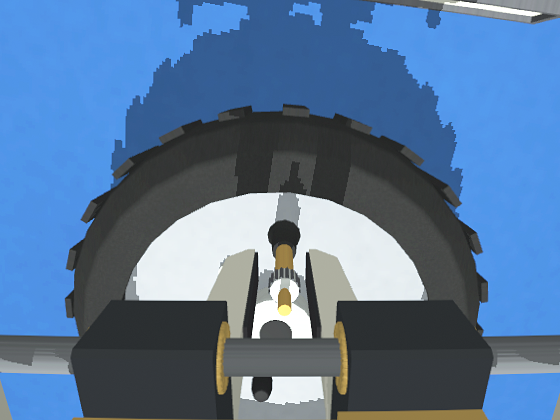

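```bash
python3 - <<'E'
from h import *
c=cam('wrist');a=c['image'][240:340,225:345,::-1];cv2.imwrite('pics/wz3.png',cv2.resize(a,None,fx=6,fy=6,interpolation=cv2.INTER_CUBIC))
s=robot.get_state();print(s['eef_pos'],[np.round(proj(c,s['eef_pos']+[0,0,d]),1) for d in (13,23,38)])
E
```

```text
[ 598.53358838 -157.97040263  102.064726  ] [array([282.3, 281.9]), array([282.3, 293.3]), array([282.2, 313.3])]
```

View pics/wz3.png

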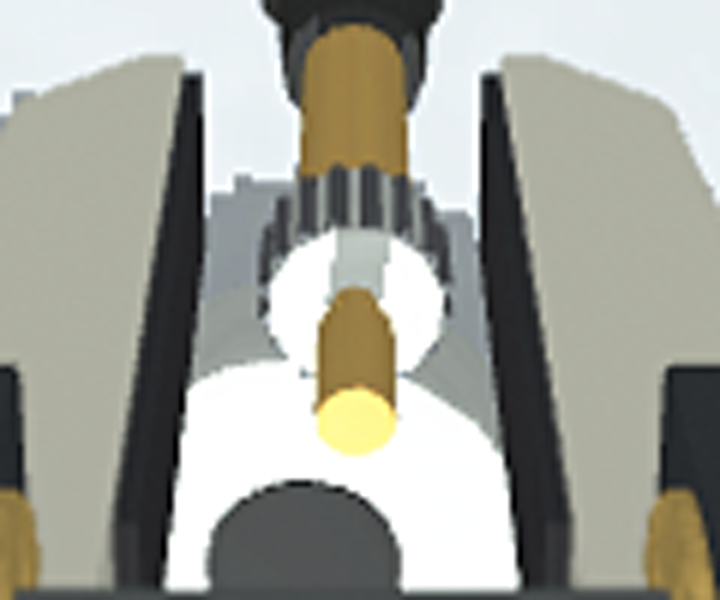

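```bash
python3 - <<'E'
from h import *
c=cam('wrist');s=robot.get_state();M=R.from_euler('xyz',s['ee_rot']).as_matrix();print(s['opening'],s['eef_pos'])
for sx in(-7.5,7.5):
  for sy in(-1,1): print(sx,sy,proj(c,s['eef_pos']+M@[sx,sy*s['opening']/2,0]))
print(onplane(c,283.9,309.8,140),onplane(c,283.9,289.9,125),M[:,0],M[:,1])
E
```

```text
21.890229205057494 [ 598.33307288 -157.84568609  101.80417797]
-7.5 -1 (np.float64(260.1571727420424), np.float64(282.49367166483415))
-7.5 1 (np.float64(304.5711075640688), np.float64(282.5813486261342))
7.5 -1 (np.float64(259.65974420407036), np.float64(254.67394933871523))
7.5 1 (np.float64(305.2170784257485), np.float64(254.76281616284845))
[ 598.06551235 -159.63740475  140.        ] [ 598.03157894 -159.73001594  125.        ] [ 0.18461867 -0.98280961  0.00109888] [-0.98280859 -0.18462029 -0.00161846]
```

Call:
servo_tool(deltas=[[[-0.9, -0.5, -0.8, 0, 0, 0, 20], [-0.9, -0.5, -0.8, 0, 0, 0, 16], [-0.9, -0.5, -0.8, 0, 0, 0, 14], [-0.9, -0.5, -0.8, 0, 0, 0, 8], [-0.9, -0.5, -0.8, 0, 0, 0, 8], [-0.9, -0.5, -0.8, 0, 0, 0, 8]]], force=20)

```text
time: 3.55
eef_pos: [597.0, -158.1, 99.9]
ee_rot: [-3.141, -0.0, -1.385]
force: [0.6, -0.7, 1.6]
opening: 12.1
```

```bash
python3 - <<'E'
from h import *
for i in range(4):
  c=cam('wrist');s=robot.get_state();print(s['time'],s['eef_pos'].round(2),s['force'].round(2),s['wrist_torque'].round(3),round(s['opening'],2),s['joints'][5])
save(c,'w4.png')
a=c['image'][240:340,225:345,::-1];cv2.imwrite('pics/wz4.png',cv2.resize(a,None,fx=6,fy=6,interpolation=cv2.INTER_CUBIC))
E
```

```text
3.6 [ 596.98 -158.12   99.92] [ 1.22 -0.06  0.5 ] [ 0.19  -0.171  0.008] 12.05 2.5166111550569803
3.65 [ 596.99 -158.13   99.89] [0.63 0.05 0.57] [ 0.16  -0.186 -0.054] 12.05 2.5165893037507665
3.7 [ 596.98 -158.12   99.91] [ 1.33 -0.5   0.29] [ 0.183 -0.14   0.014] 12.27 2.5165821988593287
3.75 [ 596.99 -158.12   99.95] [0.94 0.58 0.3 ] [ 0.171 -0.154  0.062] 12.09 2.516589785128903
```

View pics/wz4.png

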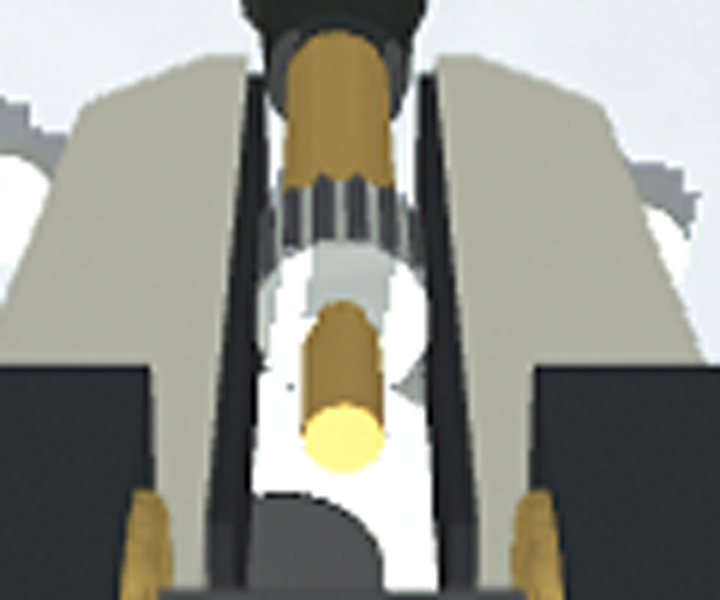

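Call:
servo_tool(deltas=[[[0.4, 0, 0.1, 0, 0, 0.1, 8], [0.5, 0, 0.2, 0, 0, 0.2, 8], [0.5, 0, 0.3, 0, 0, 0.3, 8], [0.5, 0, 0.4, 0, 0, 0.4, 8], [0.5, 0, 0.5, 0, 0, 0.5, 8], [0.5, 0, 0.6, 0, 0, 0.6, 8], [0.5, 0, 0.7, 0, 0, 0.7, 8], [0.5, 0, 0.8, 0, 0, 0.8, 8], [0.5, 0, 0.9, 0, 0, 0.9, 8], [0.5, 0, 1.0, 0, 0, 1.0, 8], [0.5, 0, 1.0, 0, 0, 1.0, 8]]], force=20)

```text
time: 4.85
eef_pos: [597.3, -158.1, 100.9]
ee_rot: [-3.142, -0.0, -0.384]
force: [1.0, 0.4, 0.5]
opening: 11.8
```

```bash
cat > look.py <<'E'
from h import *
import sys
for i in range(2):
  c=cam('wrist');s=robot.get_state();print(s['time'],s['eef_pos'].round(2),s['ee_rot'].round(3),s['force'].round(2),s['wrist_torque'].round(3),round(s['opening'],2),s['joints'].round(3)[[0,5]])
n=sys.argv[1]
a=c['image'][240:340,225:345,::-1];cv2.imwrite(f'pics/{n}.png',cv2.resize(a,None,fx=6,fy=6,interpolation=cv2.INTER_CUBIC))
E
python3 look.py wz5
```

```text
4.9 [ 597.34 -158.14  100.91] [ 3.142 -0.    -0.387] [-0.    0.38  0.33] [ 0.111 -0.007  0.041] 12.06 [-0.439  1.519]
4.95 [ 597.34 -158.12  100.89] [ 3.142 -0.    -0.388] [-0.35 -1.04  0.71] [ 0.098 -0.116 -0.031] 12.14 [-0.439  1.52 ]
```

View pics/wz5.png

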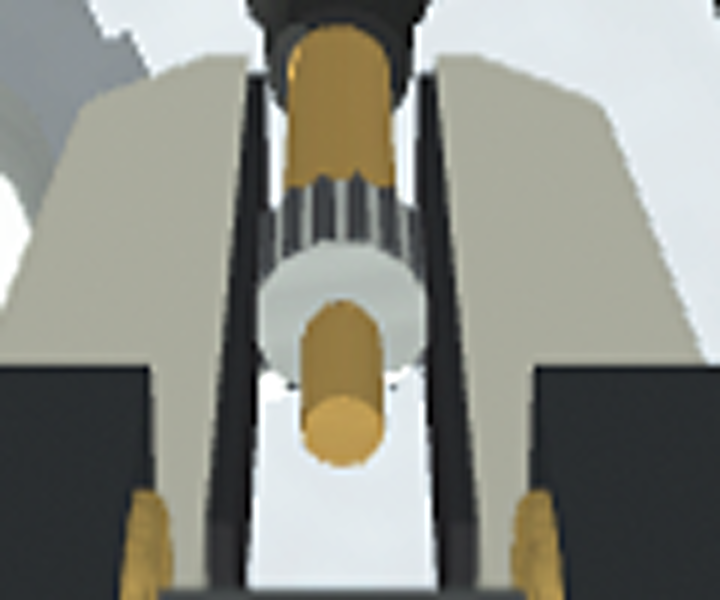

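Call:
servo_tool(deltas=[[[0.1, 0, 0.1, 0, 0, 0.12, 8], [0.1, 0, 0.25, 0, 0, 0.24, 8], [0.1, 0, 0.35, 0, 0, 0.36, 8], [0.1, 0, 0.5, 0, 0, 0.48, 8], [0.1, 0, 0.6, 0, 0, 0.6, 8], [0.1, 0, 0.7, 0, 0, 0.72, 8], [0.1, 0, 0.85, 0, 0, 0.84, 8], [0.1, 0, 0.95, 0, 0, 0.96, 8], [0.1, 0, 1.1, 0, 0, 1.08, 8], [0.1, 0, 1.2, 0, 0, 1.2, 8], [0.1, 0, 1.3, 0, 0, 1.32, 8], [0.1, 0, 1.4, 0, 0, 1.4, 8]]])

```text
time: 6.15
eef_pos: [597.5, -158.1, 102.3]
ee_rot: [3.141, -0.0, 1.017]
force: [1.1, 0.7, 0.1]
opening: 11.9
```

```bash
python3 look.py wz6
```

```text
6.2 [ 597.53 -158.1   102.34] [ 3.141 -0.     1.02 ] [ 0.98 -0.34  0.75] [-0.006 -0.131 -0.015] 12.04 [-0.439  0.112]
6.25 [ 597.49 -158.08  102.27] [ 3.142 -0.     1.013] [0.58 0.46 1.32] [ 0.023 -0.198  0.023] 12.49 [-0.439  0.118]
```

View pics/wz6.png

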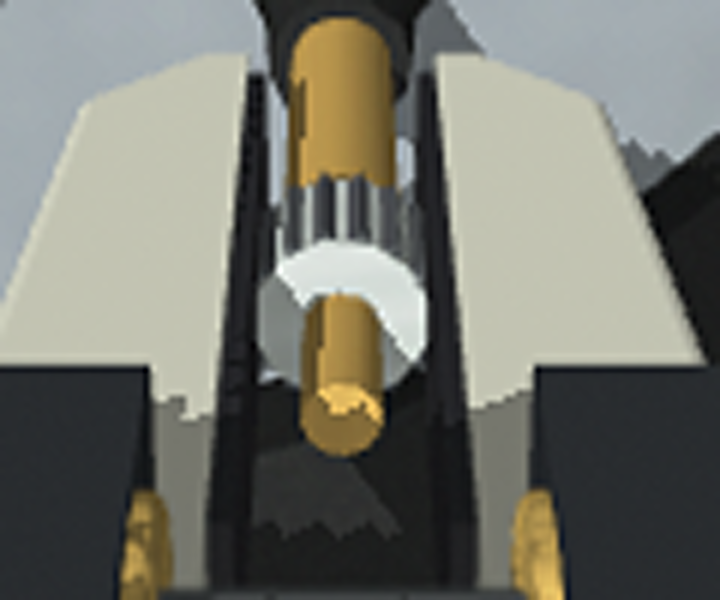

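Call:
servo_tool(deltas=[[[0, 0, 0.1, 0, 0, 0.12, 8], [0, 0, 0.25, 0, 0, 0.24, 8], [0, 0, 0.35, 0, 0, 0.36, 8], [0, 0, 0.5, 0, 0, 0.48, 8], [0, 0, 0.6, 0, 0, 0.6, 8], [0, 0, 0.7, 0, 0, 0.72, 8], [0, 0, 0.85, 0, 0, 0.84, 8], [0, 0, 0.95, 0, 0, 0.96, 8], [0, 0, 1.1, 0, 0, 1.08, 8], [0, 0, 1.2, 0, 0, 1.2, 8], [0, 0, 1.3, 0, 0, 1.32, 8], [0, 0, 1.4, 0, 0, 1.4, 8]]])

```text
time: 7.45
eef_pos: [597.4, -157.9, 103.7]
ee_rot: [3.141, -0.0, 2.415]
force: [0.2, 1.2, 0.3]
opening: 11.8
```

```bash
python3 look.py wz7
```

```text
7.5 [ 597.44 -157.91  103.68] [ 3.141 -0.     2.418] [0.2  1.45 1.15] [ 0.181 -0.257 -0.022] 11.75 [-0.439 -1.286]
7.55 [ 597.43 -157.96  103.69] [ 3.141 -0.     2.412] [1.44 0.91 1.15] [ 0.149 -0.214 -0.028] 11.66 [-0.439 -1.28 ]
```

View pics/wz7.png

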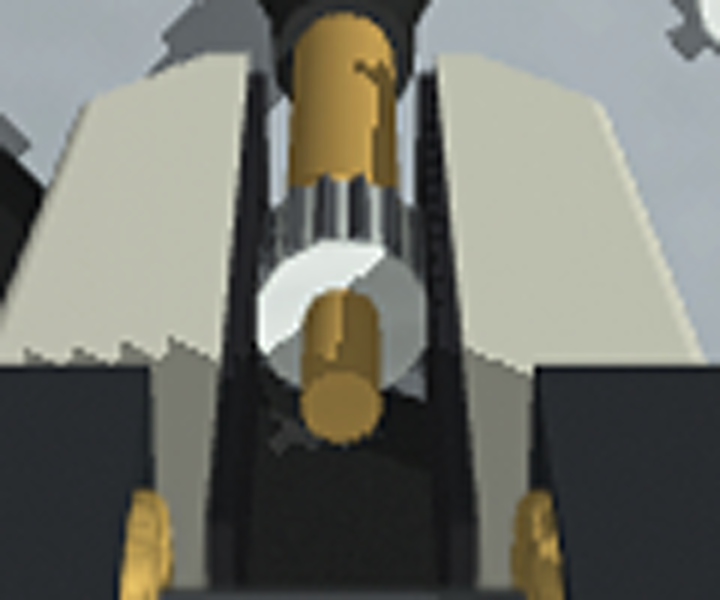

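Call:
servo_tool(deltas=[[[0, 0, 0.1, 0, 0, 0.1, 8], [0, 0, 0.2, 0, 0, 0.2, 8], [0, 0, 0.3, 0, 0, 0.3, 8], [0, 0, 0.4, 0, 0, 0.4, 8], [0, 0, 0.5, 0, 0, 0.5, 8], [0, 0, 0.6, 0, 0, 0.6, 8], [0, 0, 0.7, 0, 0, 0.68, 8], [0, 0, 0.75, 0, 0, 0.74, 8], [0, 0, 0.8, 0, 0, 0.78, 8], [0, 0, 0.8, 0, 0, 0.82, 8], [0, 0, 0.8, 0, 0, 0.82, 8]]])

```text
time: 8.65
eef_pos: [597.3, -158.4, 104.3]
ee_rot: [-3.141, -0.0, -3.052]
force: [1.0, -0.3, -0.2]
opening: 12.2
```

```bash
python3 look.py wz8
```

```text
8.7 [ 597.29 -158.39  104.28] [-3.141 -0.    -3.053] [ 0.02 -1.03 -0.03] [-0.093 -0.193  0.017] 11.91 [-0.439 -2.099]
8.75 [ 597.31 -158.37  104.31] [-3.141 -0.    -3.052] [ 0.62 -1.58 -0.64] [-0.136 -0.213 -0.072] 12.02 [-0.439 -2.099]
```

View pics/wz8.png

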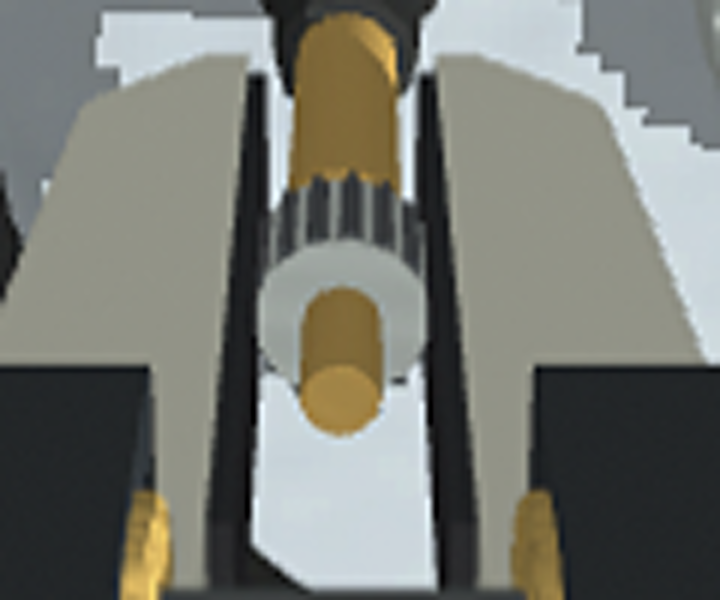

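Call:
servo_tool(deltas=[[[0, 0, 0, 0, 0, 0.05, 8], [0, 0, 0, 0, 0, 0.1, 8], [0, 0, 0, 0, 0, 0.15, 8], [0, 0, 0, 0, 0, 0.2, 8], [0, 0, 0, 0, 0, 0.2, 8]]])

```text
time: 9.25
eef_pos: [597.2, -158.0, 104.2]
ee_rot: [3.141, -0.0, -2.85]
force: [0.1, -0.7, -0.0]
opening: 12.3
```

```bash
python3 look.py wz9
```

```text
9.3 [ 597.16 -158.01  104.22] [ 3.141e+00 -1.000e-03 -2.851e+00] [ 0.26  0.12 -0.64] [ 0.03  -0.11  -0.021] 12.1 [-0.439 -2.3  ]
9.35 [ 597.22 -158.01  104.25] [ 3.141 -0.    -2.851] [-0.19 -0.4  -1.53] [ 0.015 -0.12   0.04 ] 12.3 [-0.439 -2.3  ]
```

View pics/wz9.png

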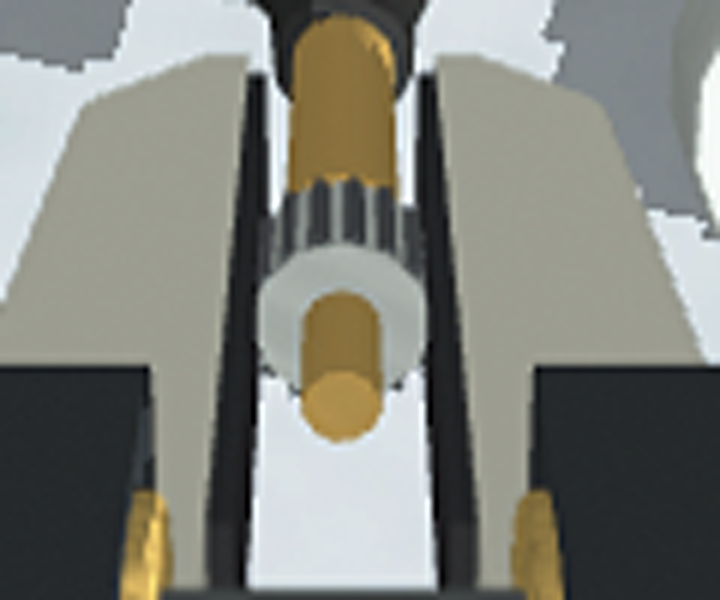

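Call:
servo_tool(deltas=[[[0, 0, 0, 0, 0, 0.1, 8], [0, 0, 0, 0, 0, 0.2, 8], [0, 0, 0, 0, 0, 0.3, 8], [0, 0, 0, 0, 0, 0.4, 8], [0, 0, 0, 0, 0, 0.4, 8]]])

```text
time: 9.85
eef_pos: [597.2, -157.9, 104.3]
ee_rot: [3.141, -0.0, -2.449]
force: [-0.6, -0.2, -0.2]
opening: 12.0
```

```bash
python3 look.py wz10; python3 -c "
import cv2,numpy as np
cv2.imwrite('pics/cmp.png',np.hstack([cv2.imread(f'pics/wz{i}.png')[140:480,230:450] for i in (7,9,10)]))"
```

```text
9.9 [ 597.13 -157.87  104.27] [ 3.141 -0.    -2.452] [-0.29  1.   -1.83] [ 0.232 -0.027  0.035] 11.8 [-0.439 -2.699]
9.95 [ 597.18 -157.9   104.29] [ 3.141 -0.    -2.452] [-1.31  0.96 -0.17] [0.203 0.047 0.028] 12.17 [-0.439 -2.699]
```

View pics/cmp.png

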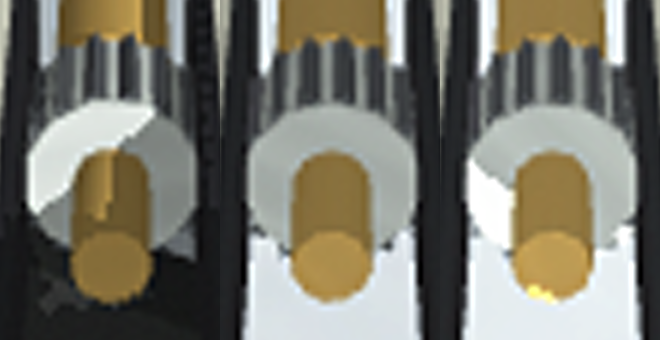

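Call:
servo_tool(deltas=[[[0, 0, 0, 0, 0, 0, 16], [0, 0, 0, 0, 0, 0, 24], [0, 0, 0, 0, 0, 0, 30], [0, 0, 0, 0, 0, 0, 30], [0.2, 0, 20, 0, 0, -0.1, 30], [0.2, 0, 45, 0, 0, -0.2, 30], [0.2, 0, 54, 0, 0, -0.3, 20], [0.2, 0, 54, 0, 0, -0.4, 0], [0.2, 0, 54, 0, 0, -0.4, 0], [0.2, 0, 54, 0, 0, -0.4, 0], [0.2, 0, 54, 0, 0, -0.4, 0], [0.2, 0, 54, 0, 0, -0.4, 0]]], force=20)

```text
time: 11.15
eef_pos: [597.4, -158.1, 158.0]
ee_rot: [3.141, -0.001, -2.847]
force: [-0.2, -1.1, -0.2]
opening: 0.4
```

```bash
python3 look.py wz11; python3 - <<'E'
from h import *
c=cam('wrist');save(c,'w11.png');s=cam('scene');cv2.imwrite('pics/s11.png',cv2.resize(s['image'][225:330,190:310,::-1],None,fx=5,fy=5,interpolation=cv2.INTER_CUBIC))
E
```

```text
11.2 [ 597.5  -158.05  158.09] [ 3.141 -0.    -2.848] [ 0.78  0.78 -0.07] [ 0.079 -0.148 -0.033] 0.37 [-0.439 -2.304]
11.25 [ 597.53 -158.11  158.16] [ 3.141 -0.    -2.848] [-0.47  0.05 -0.1 ] [ 0.065 -0.16   0.019] 0.36 [-0.439 -2.303]
```

View pics/w11.png

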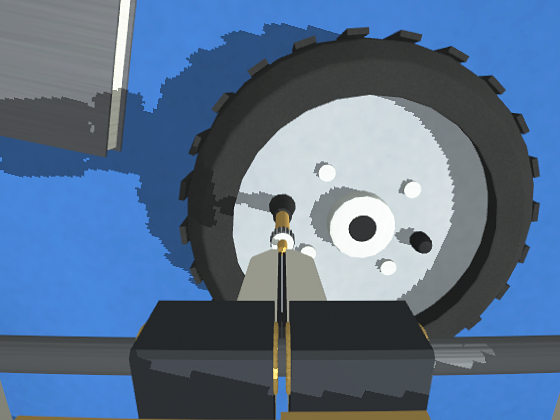

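View pics/s11.png

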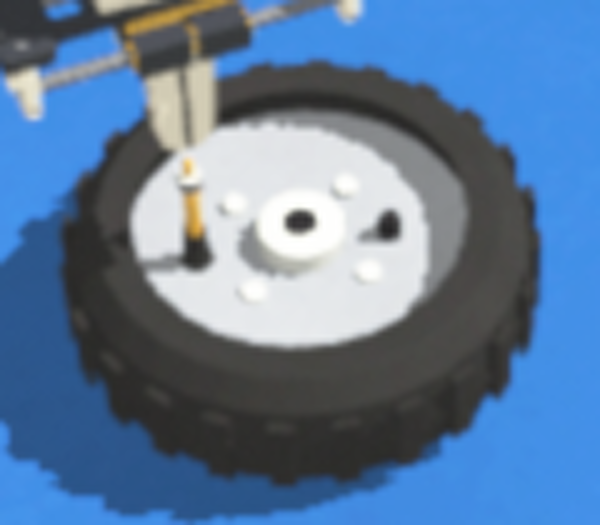

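Call:
servo_tool(deltas=[[[0, 0, -8, 0, 0, 0, 0], [0, 0, -14, 0, 0, 0, 0], [0, 0, -16, 0, 0, 0, 0], [0, 0, -17, 0, 0, 0, 0], [0, 0, -17.5, 0, 0, 0, 0], [0, 0, -18, 0, 0, 0, 0], [0, 0, -18.5, 0, 0, 0, 0], [0, 0, -19, 0, 0, 0, 0], [0, 0, -19, 0, 0, 0, 0]]])

```text
time: 12.25
eef_pos: [597.9, -158.3, 139.9]
ee_rot: [-3.141, 0.001, -2.848]
force: [-0.3, 0.7, 2.2]
opening: 0.7
```

```bash
python3 look.py wz12; python3 look.py wz12
```

```text
12.3 [ 597.88 -158.21  139.88] [-3.141e+00  1.000e-03 -2.848e+00] [-1.02  0.37  2.19] [ 0.084 -0.099 -0.051] 0.62 [-0.439 -2.303]
12.35 [ 597.87 -158.22  139.83] [-3.141e+00  1.000e-03 -2.848e+00] [0.15 0.51 2.62] [ 0.102 -0.117  0.04 ] 0.59 [-0.439 -2.303]
12.4 [ 597.83 -158.19  139.79] [-3.141  0.    -2.848] [-0.4   0.05  2.01] [ 0.031 -0.15   0.029] 0.38 [-0.439 -2.303]
12.45 [ 597.81 -158.2   139.75] [-3.141  0.    -2.848] [-0.01  0.03  2.91] [ 0.095 -0.128 -0.017] 0.83 [-0.439 -2.303]
```

View pics/wz12.png

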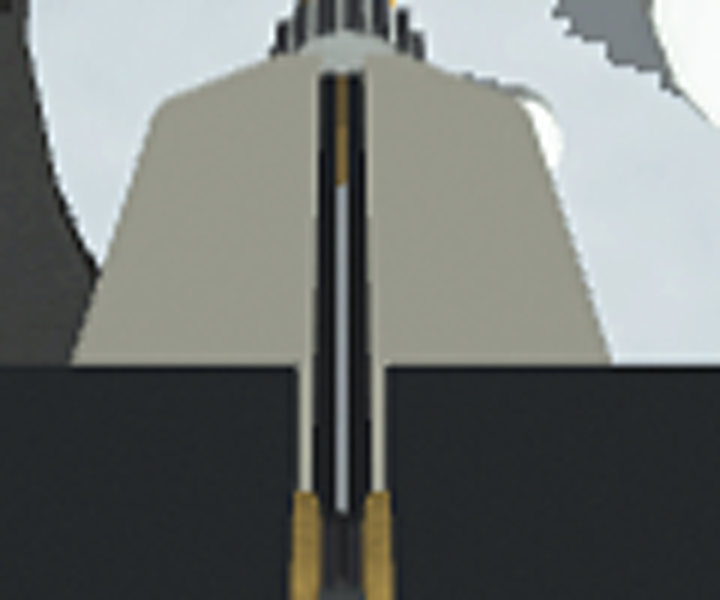

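Call:
servo_tool(deltas=[[[0, 0, -0.5, 0, 0, 0, 0], [0, 0, -1, 0, 0, 0, 0], [0, 0, -1.5, 0, 0, 0, 0], [0, 0, -2, 0, 0, 0, 0], [0, 0, -2.5, 0, 0, 0, 0], [0, 0, -3, 0, 0, 0, 0], [0, 0, -3, 0, 0, 0, 0], [0, 0, -3, 0, 0, 0, 0]]])

```text
time: 13.25
eef_pos: [597.9, -158.3, 136.9]
ee_rot: [-3.141, 0.001, -2.848]
force: [-0.5, -0.4, 5.8]
opening: 0.1
```

```bash
python3 look.py wz13; python3 look.py wz13
```

```text
13.3 [ 597.92 -158.25  136.86] [-3.141e+00  1.000e-03 -2.848e+00] [0.29 0.7  5.52] [ 0.162 -0.13   0.001] 0.34 [-0.439 -2.303]
13.35 [ 597.92 -158.21  136.85] [-3.141e+00  1.000e-03 -2.848e+00] [-0.09  0.21  4.78] [ 0.135 -0.079 -0.026] 0.38 [-0.439 -2.303]
13.4 [ 597.93 -158.27  136.87] [-3.141e+00  1.000e-03 -2.848e+00] [-0.12  1.1   5.71] [ 0.144 -0.119 -0.006] 0.53 [-0.439 -2.303]
13.45 [ 597.94 -158.25  136.89] [-3.141e+00  1.000e-03 -2.848e+00] [0.01 0.28 5.9 ] [ 0.086 -0.08  -0.052] 0.52 [-0.439 -2.303]
```

Call:
servo_tool(deltas=[[[0, 0, -0.3, 0, 0, 0, 0], [0, 0, -0.6, 0, 0, 0, 0], [0, 0, -0.9, 0, 0, 0, 0], [0, 0, -1.1, 0, 0, 0, 0], [0, 0, -1.1, 0, 0, 0, 0], [0, 0, -1.1, 0, 0, 0, 0]]])

```text
time: 14.05
eef_pos: [598.1, -158.3, 136.1]
ee_rot: [-3.141, 0.001, -2.848]
force: [-0.1, 0.3, 6.0]
opening: 0.6
```

```bash
python3 look.py wz14; python3 look.py wz14
```

```text
14.1 [ 598.07 -158.31  136.04] [-3.141e+00  1.000e-03 -2.848e+00] [-0.43  0.61  6.75] [ 0.104 -0.103 -0.   ] 0.29 [-0.439 -2.303]
14.15 [ 598.08 -158.32  136.03] [-3.141e+00  1.000e-03 -2.848e+00] [0.1  0.69 7.84] [ 0.105 -0.117  0.042] 0.49 [-0.439 -2.303]
14.2 [ 598.08 -158.33  136.06] [-3.141e+00  1.000e-03 -2.848e+00] [-0.52  0.26  6.92] [ 0.108 -0.066 -0.016] -0.02 [-0.439 -2.303]
14.25 [ 598.08 -158.32  136.04] [-3.141e+00  1.000e-03 -2.848e+00] [-0.77  0.7   6.09] [ 0.09  -0.085  0.015] 0.68 [-0.439 -2.303]
```

Force and travel are still on the spring line. I'll go on in small steps to reach the hard stop.

Call:
servo_tool(deltas=[[[0, 0, -0.2, 0, 0, 0, 0], [0, 0, -0.3, 0, 0, 0, 0], [0, 0, -0.3, 0, 0, 0, 0], [0, 0, -0.3, 0, 0, 0, 0]]])

```text
time: 14.65
eef_pos: [598.2, -158.4, 136.0]
ee_rot: [-3.14, 0.001, -2.848]
force: [-0.2, 0.4, 7.9]
opening: 0.6
```

```bash
python3 look.py wz14; python3 look.py wz14
```

```text
14.7 [ 598.21 -158.42  136.01] [-3.140e+00  1.000e-03 -2.848e+00] [-0.57 -0.03  7.33] [ 0.085 -0.067 -0.006] 0.45 [-0.439 -2.303]
14.75 [ 598.24 -158.39  136.01] [-3.140e+00  1.000e-03 -2.848e+00] [-0.58 -0.    8.57] [ 0.103 -0.087 -0.037] 0.56 [-0.439 -2.303]
14.8 [ 598.21 -158.38  136.02] [-3.140e+00  1.000e-03 -2.848e+00] [-0.12 -0.54  7.24] [ 0.096 -0.063 -0.033] 0.38 [-0.439 -2.303]
14.85 [ 598.21 -158.37  135.99] [-3.140e+00  1.000e-03 -2.848e+00] [-1.19 -0.15  7.69] [ 0.104 -0.138  0.025] 0.17 [-0.439 -2.303]
```

z holds at 136.0 and force rose to 7.7 N, so it's on the hard stop. I'll add a small margin and hold.

Call:
servo_tool(deltas=[[[0, 0, -0.2, 0, 0, 0, 0], [0, 0, -0.2, 0, 0, 0, 0], [0, 0, -0.2, 0, 0, 0, 0], [0, 0, -0.2, 0, 0, 0, 0], [0, 0, -0.2, 0, 0, 0, 0], [0, 0, -0.2, 0, 0, 0, 0], [0, 0, -0.2, 0, 0, 0, 0], [0, 0, -0.2, 0, 0, 0, 0], [0, 0, -0.2, 0, 0, 0, 0], [0, 0, -0.2, 0, 0, 0, 0], [0, 0, -0.2, 0, 0, 0, 0], [0, 0, -0.2, 0, 0, 0, 0]]])

```text
time: 16.05
eef_pos: [598.3, -158.4, 136.0]
ee_rot: [-3.14, 0.002, -2.848]
force: [-0.6, -0.3, 7.6]
opening: 0.5
```

```bash
python3 look.py wz15; python3 look.py wz15;python3 look.py wz15
```

```text
16.1 [ 598.34 -158.42  135.97] [-3.140e+00  2.000e-03 -2.848e+00] [ 0.13 -0.12  8.45] [ 0.048 -0.094 -0.026] 0.16 [-0.439 -2.303]
16.15 [ 598.29 -158.42  135.96] [-3.140e+00  2.000e-03 -2.848e+00] [-0.38  0.48  8.88] [ 0.189 -0.067 -0.038] 0.52 [-0.439 -2.303]
16.2 [ 598.32 -158.42  135.98] [-3.140e+00  2.000e-03 -2.848e+00] [-0.22  0.87  7.73] [ 0.109 -0.116 -0.019] 0.47 [-0.439 -2.303]
16.25 [ 598.3  -158.41  135.96] [-3.140e+00  2.000e-03 -2.848e+00] [-0.38  0.66  7.55] [ 0.121 -0.129  0.019] 0.71 [-0.439 -2.303]
16.3 [ 598.31 -158.42  135.96] [-3.140e+00  2.000e-03 -2.848e+00] [ 0.3  -0.25  8.66] [ 0.066 -0.078  0.038] 0.34 [-0.439 -2.303]
16.35 [ 598.3  -158.42  135.96] [-3.140e+00  2.000e-03 -2.848e+00] [0.08 0.16 8.41] [ 0.087 -0.061  0.015] 0.69 [-0.439 -2.303]
```

View pics/wz15.png

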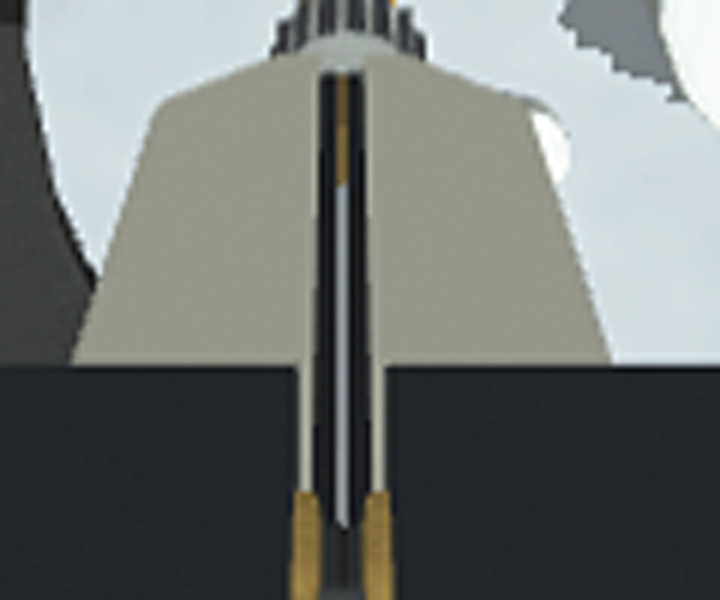

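Call:
servo_tool(deltas=[[[0, 0, 1.5, 0, 0, 0, 0], [0, 0, 3.5, 0, 0, 0, 0], [0, 0, 6, 0, 0, 0, 0], [0, 0, 20, 0, 0, 0, 0], [0, 0, 50, 0, 0, 0, 0], [0, 0, 80, 0, 0, 0, 0], [0, 0, 80, 0, 0, 0, 0], [0, 0, 80, 0, 0, 0, 0], [0, 0, 80, 0, 0, 0, 0]]])

```text
time: 17.25
eef_pos: [596.9, -157.7, 213.8]
ee_rot: [3.14, -0.002, -2.848]
force: [-0.8, -0.1, -0.2]
opening: 0.6
```

```bash
python3 look.py wz16; python3 - <<'E'
from h import *
c=cam('wrist');save(c,'w16.png');s=cam('scene');a=cv2.resize(s['image'][225:330,190:310,::-1],None,fx=4,fy=4,interpolation=cv2.INTER_CUBIC)
b=cv2.resize(cv2.imread('pics/scene0.png')[225:330,190:310],None,fx=3,fy=3);save(s,'s16.png')
x,y=map(int,proj(c,[597.5,-158,130]))
d=cv2.resize(c['image'][y-35:y+35,x-30:x+30,::-1],None,fx=6,fy=6,interpolation=cv2.INTER_CUBIC);print(x,y)
cv2.imwrite('pics/f16.png',np.hstack([a,d[:,:300]]) if a.shape[0]==d.shape[0] else d)
E
```

```text
17.3 [ 596.78 -157.73  213.44] [ 3.140e+00 -2.000e-03 -2.848e+00] [-0.44  0.88 -0.04] [ 0.001 -0.078 -0.008] 0.42 [-0.439 -2.303]
17.35 [ 596.86 -157.77  213.4 ] [ 3.140e+00 -2.000e-03 -2.848e+00] [-0.    0.85 -0.89] [ 0.127 -0.124 -0.049] 0.74 [-0.439 -2.303]
281 213
```

View pics/s16.png

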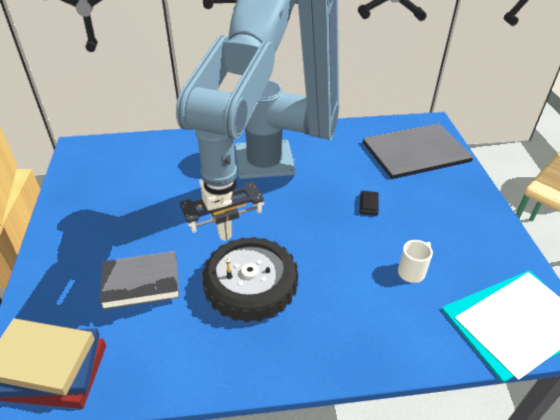

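View pics/f16.png

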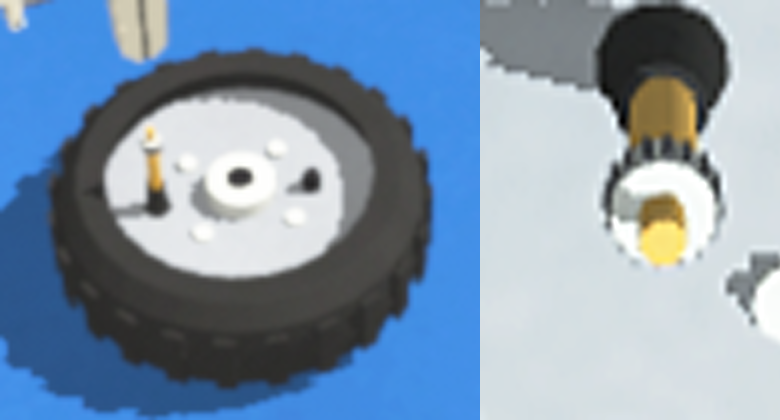

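```bash
python3 -c "
from h import *
print(workorder.finish_job())"
```

```text
the job is handed in; nothing more can be done
None
```

The valve nut is unscrewed to its upper stop, and the tip was pressed fully down and held there. I handed the job in at about 17.5 s of the 72 s allowed.

- **Unscrewing:** I turned the nut in one 20 N grasp, raising the gripper as the nut rose. The gripper turned 5.2 rad in all. Over the last 0.4 rad the exposed length of the tip no longer changed, which I took as the nut being at its stop. The nut angle itself can't be read; its raised position in the pictures agrees with about 4.4–4.6 rad.
- **Pressing:** I pressed with the shut fingers. The tip met them at about z = 140 mm, then went down 4 mm to z = 136.0 mm. There it stopped: pushing further raised the force from about 7 N to 8.3 N with almost no movement. It stayed down for about 1.7 s, and the highest force I read was 8.9 N.
- **Last checks:** The arm is clear at z = 213 mm and the force is back to about zero. In the pictures the valve stands upright and its tip is back up. The dust cap, mug, book and mouse look unmoved. I judged the lean and these positions by eye, without measuring them.
- **Disagreement:** The cameras' positions for the valve differed by about 2 mm. I settled it by looking at the nut against the finger pads; side forces in the grasp were about 1 N on average, with single noisy readings up to about 1.7 N.

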